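Cover four open beakers with their own covers

TASK

The four open beakers are to be left standing, so close each one against dust: put on every beaker the knobbed cover of its own size, spigot down in the mouth and flange lying flat on the rim all round. Leave the beakers standing upright where they are, do not disturb the timer and the tape roll, and let go of everything at the end.

Things in the scene. Friction and masses are not known exactly. Their poses are not given: they have to be found in the camera images.
- cover_50: smallest of four round off-white plastic covers, flange 50 mm across, 25 g, lying knob up; fits beaker_small. Origin: centre of its underside. Above it: tapered spigot, 21 mm across below, 34 mm above, z 0 to 10 mm; flange z 10 to 13.5 mm (1 mm bead on it); round knob to grip from above, 20 mm across, z 13.5 to 38 mm. Seated, its flange lies on the rim, its origin 10 mm below the rim
- cover_66: second smallest of four round off-white plastic covers, flange 66 mm across, 40 g, lying knob up; fits beaker_low. Origin: centre of its underside. Above it: tapered spigot, 36 mm across below, 49 mm above, z 0 to 10 mm; flange z 10 to 13.5 mm (1 mm bead on it); round knob to grip from above, 20 mm across, z 13.5 to 38 mm. Seated, its flange lies on the rim, its origin 10 mm below the rim
- cover_80: second largest of four round off-white plastic covers, flange 80 mm across, 55 g, lying knob up; fits beaker_tall. Origin: centre of its underside. Above it: tapered spigot, 50 mm across below, 63 mm above, z 0 to 10 mm; flange z 10 to 13.5 mm (1 mm bead on it); round knob to grip from above, 20 mm across, z 13.5 to 38 mm. Seated, its flange lies on the rim, its origin 10 mm below the rim
- cover_96: largest of four round off-white plastic covers, flange 96 mm across, 75 g, lying knob up; fits beaker_wide. Origin: centre of its underside. Above it: tapered spigot, 64 mm across below, 77 mm above, z 0 to 10 mm; flange z 10 to 13.5 mm (1 mm bead on it); round knob to grip from above, 20 mm across, z 13.5 to 38 mm. Seated, its flange lies on the rim, its origin 10 mm below the rim
- beaker_small: the smallest beaker: plain straight glass beaker with a beaded rim and no spout, 42 mm outside diameter, 60 mm high, mouth 37 mm. Loose, 100 g. Origin: centre of its underside; z up; the mouth's centre is at x 0, y 0, z 60 mm in its frame (rim top). Takes the 50 mm cover
- beaker_low: the second smallest beaker: clear, slightly flared, with a pouring spout, 59 mm across the rim (65 mm with the spout), 72 mm high, mouth 52 mm. Loose, 120 g. Origin: under its middle; z up, the spout points to its -y; the round mouth's centre is at x 0, y +3 mm, z 72 mm in its frame. Takes the 66 mm cover
- beaker_tall: the tallest beaker: hazy, slightly flared, with a pouring spout, 73 mm across the rim (79 mm with the spout), 96 mm high, mouth 67 mm. Loose, 160 g. Origin: under its middle; z up, the spout points to its -y; the round mouth's centre is at x 0, y +3 mm, z 96 mm in its frame. Takes the 80 mm cover
- beaker_wide: the widest beaker: clear, flared, with a pouring spout, 88 mm across the rim (94 mm with the spout), 86 mm high, mouth 81 mm. Loose, 180 g. Origin: under its middle; z up, the spout points to its -y; the round mouth's centre is at x 0, y +3 mm, z 86 mm in its frame. Takes the 96 mm cover
- timer: bystander: white digital bench timer, 53 x 62 x 34 mm high, loose; origin under its centre. To be left alone
- tape: bystander: roll of white label tape lying flat, 78 mm across, 19 mm high, loose; origin under its centre. To be left alone

How it is judged:
By the outcome, as a careful person would: the job done as asked, in the order asked, and still so for the second after the job is handed in, with the robot touching nothing.
It also fails if it takes over 106 s, if anything falls off the work surface, if the arm or the gripper's body presses on something with over 40 N, if the wrist force passes 120 N, or if a joint passes its speed limit or range.

ROBOT

A 6-joint arm with a two-finger parallel gripper is mounted at the origin on a cart in front of the work surface, level with it; the furniture and walls round the work are solid. World frame = base frame: x ahead of the robot, y to its left, z up, the work surface at z = 0. Lengths are in m, angles in degrees, forces in N, time in s.
With the tool pointing down it reaches from about 0.4 to 0.925 m from the base axis. Payload 3.4 kg.
Tool frame: the origin (TCP) lies on the centre line of the jaws, within the pads' length; the fingertips stand 17 mm ahead of it and the grasp point (between the pads) lies 2 mm behind it; z points along the fingers, y is the line along which they close (so a half turn about z gives the same grasp; the last joint's range is limited). The gripper opens to 85 mm and grips with 20 to 120 N. Pads are 22 mm wide; open, the fingers measure 114 mm over their backs; the gripper's body (76 mm by 85 mm) begins 54 mm behind the grasp point. The pads swing forward as they close: fully open they stand 13 mm farther back than shut.
Start: joints at [-78.925, 17.578, 86.31, -0, 76.112, -4.211], TCP at [0.152, -0.555, 0.248] pointing down, gripper open.
Joint ranges: [-179.03, 179.03], [-60, 130.46], [8.19, 133.38], [-81.62, 261.62], [5.75, 156.47], [-153.77, 153.77]. Speed limits (degrees/s): [147.25, 147.25, 180, 180, 180, 180].

INTERFACE

Orientations are given as [roll, pitch, yaw] about the fixed x, y, z axes, in that order (R = Rz(yaw) Ry(pitch) Rx(roll)).
In Python, from workcell import robot, optics, hand_in gives the robot as it stands (robot), with the cameras (optics) and the job as plain functions.
- The arm moves only by the tool step_hand, called after "Request:" by a JSON object that holds its "name" and its "arguments". Schema: {"type":"object","properties":{"moves":{"type":"object","properties":{"tx":{"type":"array","items":{"type":"number"},"minItems":1,"maxItems":20},"ty":{"type":"array","items":{"type":"number"},"minItems":1,"maxItems":20},"tz":{"type":"array","items":{"type":"number"},"minItems":1,"maxItems":20},"drx":{"type":"array","items":{"type":"number"},"minItems":1,"maxItems":20},"dry":{"type":"array","items":{"type":"number"},"minItems":1,"maxItems":20},"drz":{"type":"array","items":{"type":"number"},"minItems":1,"maxItems":20}},"additionalProperties":false,"required":["tx","ty","tz","drx","dry","drz"]},"finger_gap":{"type":"number"},"grip_force":{"type":"number"},"only":{"type":"string"},"quiet":{"type":"boolean"},"lines":{"type":"string"}},"required":["moves"],"additionalProperties":false}. moves is an object with one list for each field, all of the same length, 1 to 20, a row being the entries at one place: tx, ty, tz (the shift in shares of the most that a row can go, 1 being 62.5 mm), drx, dry, drz (a rotation vector in shares of 90 degrees (1.0 is 90 degrees)); each row shifts and turns the commanded pose from where the row before left it, along the tool's axes as they then stand; what a row does not reach is not made up. A row lasts 1/8 s, in which the tool goes at most 0.0625 m and 10.7 degrees, less where a joint would pass 70% of its speed; a pose out of reach is approached as far as the arm can. finger_gap is the finger opening in m, set as the call begins (left out keeps the last). The fingers move at their own pace and stop on an object; grip_force is the grip in N (left out, the last holds). Time passes only in rows, so rows that do not move let the fingers close. The tool returns the time, the measured TCP pose, the force, the opening and the grip force at its end. only (a regular expression) keeps the lines of the reply that match it, lines (a string "A,B") keeps lines A to B, and quiet returns only ok. Shift and turn numbers lie between -1 and 1, and a call with a number outside is refused. Input that does not fit is refused with a message, and nothing moves.
- robot.read_state(): the state, without advancing time (a new reading comes with each control period).
- optics.snapshot(name): name is "scene" or "top" or "wrist"; returns the picture (420x560x3 uint8, red, green, blue); there is no depth.
- optics.camera_info(name): a dict with "camera_matrix" (3x3 intrinsics, pixels), "k1" (the pictures are not rectified: a ray, as slopes to the right and down, at radius r is drawn at 1 + k1 r^2 times it, then the intrinsics apply), "R" (3x3) and "t" (3): a world point X has camera coordinates R X + t. Camera axes: x right, y down, z forward; pixel columns grow to the right and rows downward; lengths in m; the calibration is good to about 2 mm. A picture is of the moment at which its call begins: read the wrist's pose just before it. camera_info takes no time and is no camera call; for the wrist camera it gives the pose at the moment of the call.
- hand_in(): hands the job in; it is judged then, once.
The state is a dict: "time_s": time; "q": joint angles; "joint_vel": joint speeds; "joint_efforts": joint torques, N m; "ee_pos": TCP position; "orientation": TCP orientation; "contact_force": force on the tool from outside, world axes, zero at the start; "torque": the same for the moment, N m; "opening": finger opening in m; "gripper_force": force on a finger pad.
Only numpy, scipy, OpenCV 4.12 (cv2) and the standard library are available. Lean on these libraries where they do the work, as an engineer would, in place of code of your own. Each camera call takes 0.05 s, during which the arm holds its last target. There are 200 camera calls.

## Working session

There is one attempt and no reset: what is moved stays moved. The work goes in short steps, Python scripts to look and compute and a tool call to move; the robot and the scene stay as the last step left them, time stands still between calls to the robot, and variables do not carry over. Pictures are saved under pics/ and viewed, at most 14 in all, crops included, and the job is handed in when it is done.

```bash
ls; mkdir -p pics; python3 - <<'E'
from workcell import robot, optics, hand_in
import cv2
for n in("scene","top"):
    cv2.imwrite(f"pics/{n}0.png",cv2.resize(optics.snapshot(n)[:,:,::-1],(800,600),interpolation=cv2.INTER_CUBIC))
    c=optics.camera_info(n);print(n,c)
print(robot.read_state())
E
```

```text
pics
workcell.py
scene {'camera_matrix': array([[471.76374813,   0.        , 288.72517276],
       [  0.        , 471.76374813, 209.19259766],
       [  0.        ,   0.        ,   1.        ]]), 'k1': 0.02108963943158496, 'R': array([[-0.74056631, -0.67178165,  0.01646068],
       [-0.32038606,  0.33144662, -0.88740966],
       [ 0.5906897 , -0.66245947, -0.46068768]]), 't': array([0.35132222, 0.19535324, 1.18264678])}
top {'camera_matrix': array([[493.28676733,   0.        , 277.98906668],
       [  0.        , 493.28676733, 208.50186777],
       [  0.        ,   0.        ,   1.        ]]), 'k1': -0.0501351577196557, 'R': array([[ 0.02636358, -0.99956615, -0.01313304],
       [-0.9943834 , -0.02487527, -0.10287307],
       [ 0.10250175,  0.01577138, -0.99460779]]), 't': array([0.00500421, 0.46737306, 1.34487026])}
{'time_s': 0.1, 'q': array([-7.89240006e+01,  1.76189368e+01,  8.63759433e+01, -2.26852971e-03,
        7.61119508e+01, -4.21161329e+00]), 'joint_vel': array([-0.00491738, -0.12215291, -0.17519366,  0.07179831,  0.06488617,
       -0.13315401]), 'joint_efforts': array([-4.80134622e-04, -4.58531606e+01, -2.52608889e+01, -1.68603101e-04,
        5.60351138e-03, -1.17203859e-05]), 'ee_pos': array([ 0.15145154, -0.55407634,  0.24746655]), 'orientation': array([-1.79893296e+02, -5.65043908e-03,  1.52881540e+01]), 'contact_force': array([ 0.02586433,  0.02306421, -0.25827264]), 'torque': array([-0.03106843, -0.0018921 , -0.063256  ]), 'gripper_force': 0.0, 'opening': 0.08572449108670228}
```

View pics/top0.png

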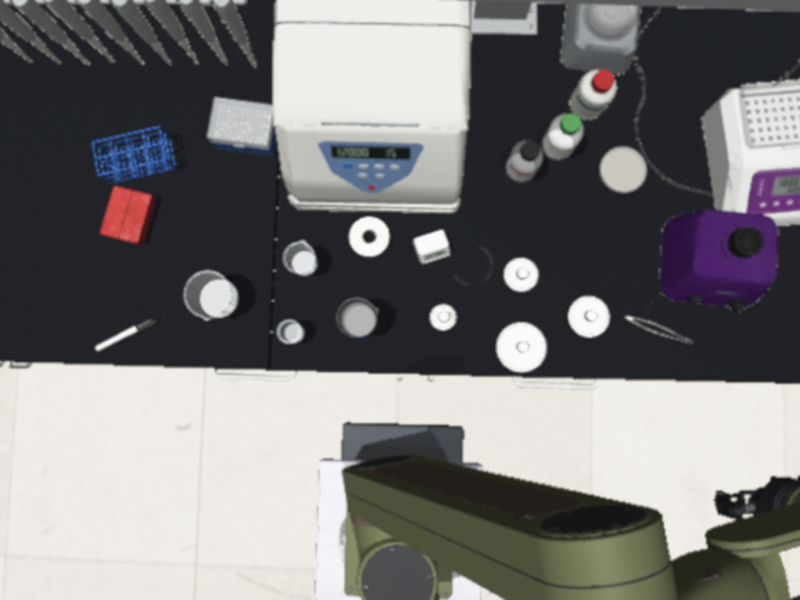

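View pics/scene0.png

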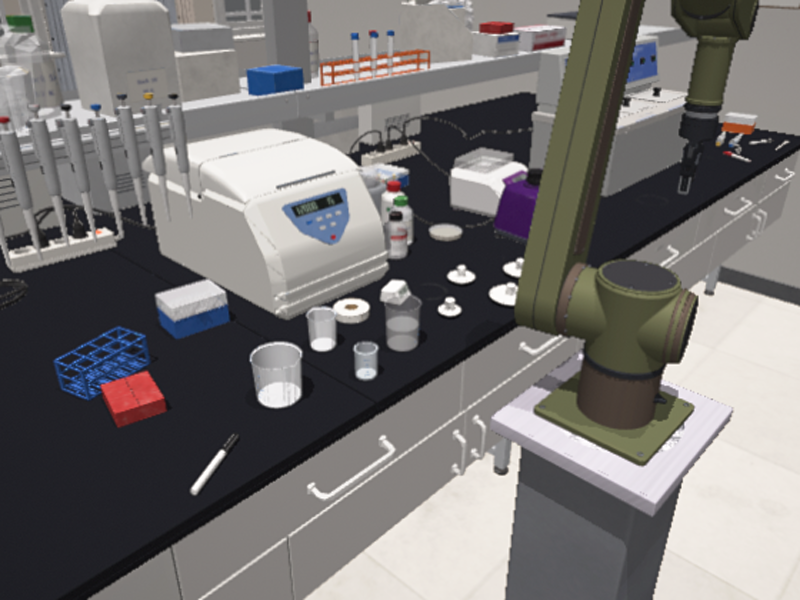

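The top view shows the beakers at (211,295) wide, (300,259) low, (290,331) small and (358,317) tall. The covers are at (443,317) 50, (521,274) 66, (589,316) 80 and (521,347) 96. The timer is at (432,246) and the tape at (369,237).

```bash
cat > h.py <<'E'
from workcell import robot, optics, hand_in
import cv2, numpy as np
def ray(c,uv):
    K=c["camera_matrix"]; d=np.array([c["k1"],0,0,0,0.])
    p=cv2.undistortPoints(np.array([[uv]],float),K,d)[0,0]
    return -c["R"].T@c["t"], c["R"].T@np.array([p[0],p[1],1])
def onplane(c,uv,z):
    o,d=ray(c,uv); return o+d*(z-o[2])/d[2]
def proj(c,X):
    X=np.atleast_2d(X).astype(float)
    return cv2.projectPoints(X,cv2.Rodrigues(c["R"])[0],c["t"],c["camera_matrix"],np.array([c["k1"],0,0,0,0.]))[0][:,0]
def circ(x,y,z,r,n=72):
    a=np.linspace(0,2*np.pi,n,endpoint=False); return np.c_[x+r*np.cos(a),y+r*np.sin(a),0*a+z]
def crop(im,x0,y0,x1,y1,s,name):
    cv2.imwrite(name,cv2.resize(im[y0:y1,x0:x1,::-1],None,fx=s,fy=s,interpolation=cv2.INTER_CUBIC))
E
python3 - <<'E'
from h import *
im=optics.snapshot("top"); np.save("top.npy",im); c=optics.camera_info("top")
crop(im,120,155,280,250,5,"pics/tb.png")
g=(im.min(2)>150).astype(np.uint8); g[:,:295]=0; g[:180]=0; g[262:]=0
n,l,s,ce=cv2.connectedComponentsWithStats(g)
for i in range(1,n):
    if 200<s[i][4]<3000:
        P=onplane(c,ce[i],.0125); print(s[i],ce[i].round(1),P.round(4))
E
```

```text
[353 181  24  23 444] [364.3 191.9] [ 0.5212 -0.2239  0.0125]
[398 207  29  29 655] [411.8 221.2] [ 0.442  -0.3572  0.0125]
[301 213  18  18 260] [309.6 221.6] [ 0.4337 -0.0721  0.0125]
[348 226  35  35 957] [364.6 242.7] [ 0.3789 -0.2258  0.0125]
```

View pics/tb.png

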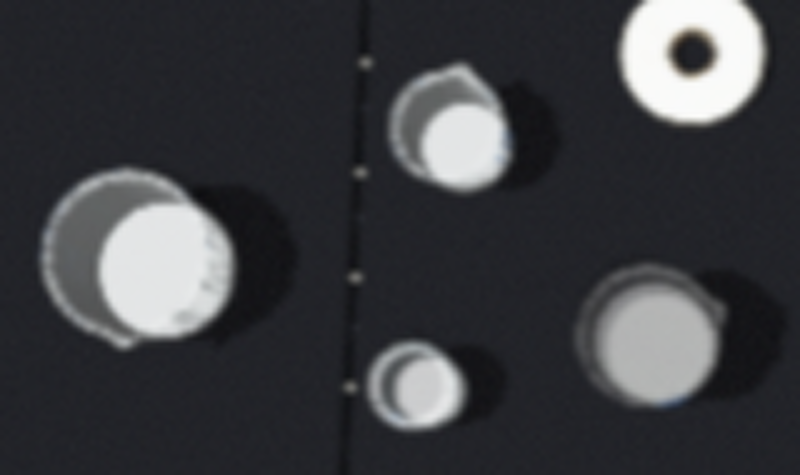

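Careful with the scale: shifts go in shares of 62.5 mm and turns go in shares of 90 degrees. That gives: -0.041 m is -0.656, 0.035 m is 0.56, 7.6 degrees / 90 = 0.0844.

Request:
{"name": "step_hand", "arguments": {"moves": {"tx":[0, 0, 0.56, 0.56, 0.56, 0.56, 0.56, 0.56, 0.56, 0], "ty":[0, 0, -0.656, -0.656, -0.656, -0.656, -0.656, -0.656, -0.656, 0], "tz":[0, 0, -0.192, -0.192, -0.192, -0.192, -0.192, -0.192, -0.192, 0], "drx":[0, 0, 0, 0, 0, 0, 0, 0, 0, 0], "dry":[0, 0, 0, 0, 0, 0, 0, 0, 0, 0], "drz":[0.0844, 0.0844, 0, 0, 0, 0, 0, 0, 0, 0]}, "finger_gap": 0.05}}

```text
time_s: 1.4
ee_pos: [0.3984, -0.2647, 0.3331]
orientation: [180.0, -0.1, 0.4]
contact_force: [-0.2, -0.3, -0.7]
opening: 0.0499
gripper_force: 0.0
```

```bash
python3 - <<'E'
from h import *
s=robot.read_state(); print(s["ee_pos"],s["orientation"],s["q"])
c=optics.camera_info("wrist"); im=optics.snapshot("wrist"); np.save("w1.npy",im)
print(-c["R"].T@c["t"],c["R"])
cv2.imwrite("pics/w1.png",im[:,:,::-1])
c2=optics.camera_info("top");t=np.load("top.npy")
print(np.array([onplane(c2,(120+x/5,155+y/5),z) for x,y,z in[(122,253,.086),(443,128,.072),(415,386,.06),(643,335,.096)]]).round(4))
E
```

```text
[ 0.39838388 -0.26468538  0.33313317] [ 1.79996448e+02 -1.23485207e-01  4.19782802e-01] [-3.87176464e+01  6.31711415e+00  8.90150899e+01  7.55253775e-02
  8.45697791e+01  5.08554917e+01]
[ 0.46574832 -0.26377225  0.45849817] [[ 6.58179290e-03 -9.99978266e-01  3.83159192e-04]
 [-9.64411082e-01 -6.24640792e-03  2.64333592e-01]
 [-2.64325454e-01 -2.10931193e-03 -9.64431234e-01]]
[[0.4596 0.3729 0.086 ]
 [0.5332 0.2057 0.072 ]
 [0.3941 0.217  0.06  ]
 [0.4222 0.092  0.096 ]]
```

View pics/w1.png

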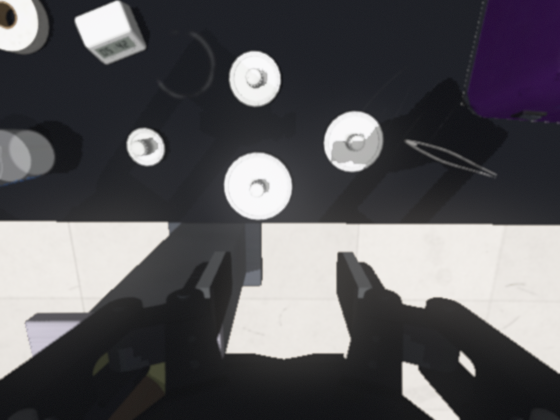

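Wrist view: cover_50 at (146,147), cover_66 at (255,79), cover_80 at (353,141) partly in shadow, and cover_96 at (258,186).

```bash
python3 - <<'E'
from h import *
im=np.load("w1.npy"); c=optics.camera_info("wrist")
for n,u,v,r in[(50,146,147,25),(66,255,79,32),(80,353,141,36),(96,258,186,40)]:
    g=(im.min(2)>75).astype(np.uint8); m=np.zeros_like(g); cv2.circle(m,(u,v),r,1,-1); g*=m; g[221:]=0
    k,l,s,ce=cv2.connectedComponentsWithStats(g); i=1+s[1:,4].argmax()
    h=cv2.convexHull(cv2.findContours((l==i).astype(np.uint8),0,1)[0][0])
    e=cv2.fitEllipse(h); P=onplane(c,e[0],.0125)
    R=[np.linalg.norm(onplane(c,tuple(map(float,p[0])),.0125)-P) for p in h]
    print(n,np.round(e[0],1),P.round(4),"dia",round(2e3*np.mean(R),1),"std",np.std(R).round(4))
E
```

```text
50 [145.1 146.5] [ 0.4326 -0.0761  0.0125] dia 52.7 std 0.0004
66 [254.4  78.3] [ 0.5204 -0.2274  0.0125] dia 68.1 std 0.0006
80 [352.9 141. ] [ 0.4414 -0.3605  0.0125] dia 82.5 std 0.0008
96 [257.7 185.9] [ 0.3785 -0.2293  0.0125] dia 100.0 std 0.0011
```

To row units: 0.04 m is 0.64, -0.0315 m is -0.504.

Request:
{"name": "step_hand", "arguments": {"moves": {"tx":[0.0912, 0.0912, 0.0912, 0.0912, 0.0912, 0.0912, 0, 0], "ty":[-0.504, -0.504, -0.504, -0.504, -0.504, -0.504, 0, 0], "tz":[0.64, 0.64, 0.64, 0.64, 0.64, 0.64, 0.48, 0], "drx":[0, 0, 0, 0, 0, 0, 0, 0], "dry":[0, 0, 0, 0, 0, 0, 0, 0], "drz":[0, 0, 0, 0, 0, 0, 0, 0]}, "finger_gap": 0.05}}

```text
time_s: 2.45
ee_pos: [0.4276, -0.0785, 0.0603]
orientation: [-179.9, 0.4, 0.1]
contact_force: [0.4, -0.2, -0.2]
opening: 0.0498
gripper_force: 0.0
```

```bash
python3 - <<'E'
from h import *
s=robot.read_state(); print(s["ee_pos"].round(4),s["orientation"])
im=optics.snapshot("wrist"); cv2.imwrite("pics/w2.png",im[:,:,::-1])
E
```

```text
[ 0.4276 -0.0785  0.0603] [-1.79923219e+02  3.61093157e-01  5.36596575e-02]
```

View pics/w2.png

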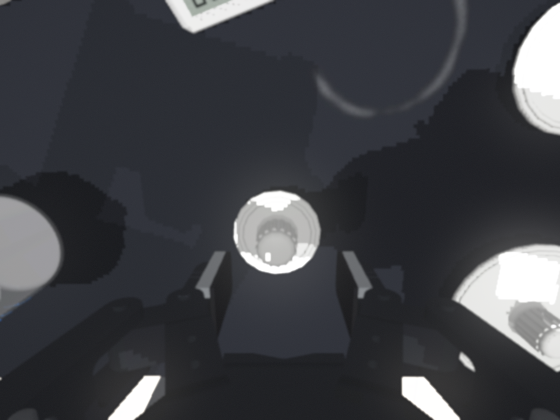

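The cover_50 knob top is at about (276,248), its flange centre at about (277,232), and the jaws straddle it.

```bash
python3 - <<'E'
from h import *
c=optics.camera_info("wrist")
print(onplane(c,(276,250.),.038),onplane(c,(277,232.),.0125))
E
```

```text
[ 0.43504499 -0.07473141  0.038     ] [ 0.43561913 -0.07472652  0.0125    ]
```

Request:
{"name": "step_hand", "arguments": {"moves": {"tx":[0.12, 0, 0, 0], "ty":[-0.056, 0, 0, 0], "tz":[0, 0.2, 0.2, 0], "drx":[0, 0, 0, 0], "dry":[0, 0, 0, 0], "drz":[0, 0, 0, 0]}, "finger_gap": 0.05}}

```text
time_s: 3.0
ee_pos: [0.4364, -0.0745, 0.0363]
orientation: [-180.0, 0.1, 0.1]
contact_force: [1.3, -0.6, 0.2]
opening: 0.0498
gripper_force: 0.0
```

Request:
{"name": "step_hand", "arguments": {"moves": {"tx":[0, 0, 0], "ty":[0, 0, 0], "tz":[0, 0, 0], "drx":[0, 0, 0], "dry":[0, 0, 0], "drz":[0, 0, 0]}, "finger_gap": 0.0, "grip_force": 40}}

```text
time_s: 3.38
ee_pos: [0.4377, -0.0747, 0.0375]
orientation: [180.0, -0.0, 0.1]
contact_force: [-0.4, 0.0, 0.5]
opening: 0.0183
gripper_force: 39.0
```

To row units: -0.06 m is -0.96, -0.03 m is -0.48.

Request:
{"name": "step_hand", "arguments": {"moves": {"tx":[0, 0, 0, -0.064, -0.064, -0.064, -0.064, -0.064, -0.064, 0, 0], "ty":[0, 0, 0, -0.64, -0.64, -0.64, -0.64, -0.64, -0.64, -0.56, 0], "tz":[-0.48, -0.96, -0.96, -0.32, -0.32, -0.32, -0.32, -0.32, -0.32, 0, 0], "drx":[0, 0, 0, 0, 0, 0, 0, 0, 0, 0, 0], "dry":[0, 0, 0, 0, 0, 0, 0, 0, 0, 0, 0], "drz":[0, 0, 0, 0, 0, 0, 0, 0, 0, 0, 0]}}}

```text
time_s: 4.75
ee_pos: [0.4129, 0.2022, 0.3076]
orientation: [-179.9, -0.0, 0.3]
contact_force: [-0.3, -0.3, -0.5]
opening: 0.0184
gripper_force: 39.2
```

```bash
python3 - <<'E'
from h import *
s=robot.read_state(); print(s["ee_pos"].round(4),s["orientation"])
c=optics.camera_info("wrist");im=optics.snapshot("wrist"); np.save("w3.npy",im);np.savez("c3.npz",**c); cv2.imwrite("pics/w3.png",cv2.resize(im[:,:,::-1],(800,600),interpolation=cv2.INTER_CUBIC))
E
```

```text
[0.4129 0.2022 0.3076] [-1.79948558e+02 -3.88060359e-02  2.91738701e-01]
```

View pics/w3.png

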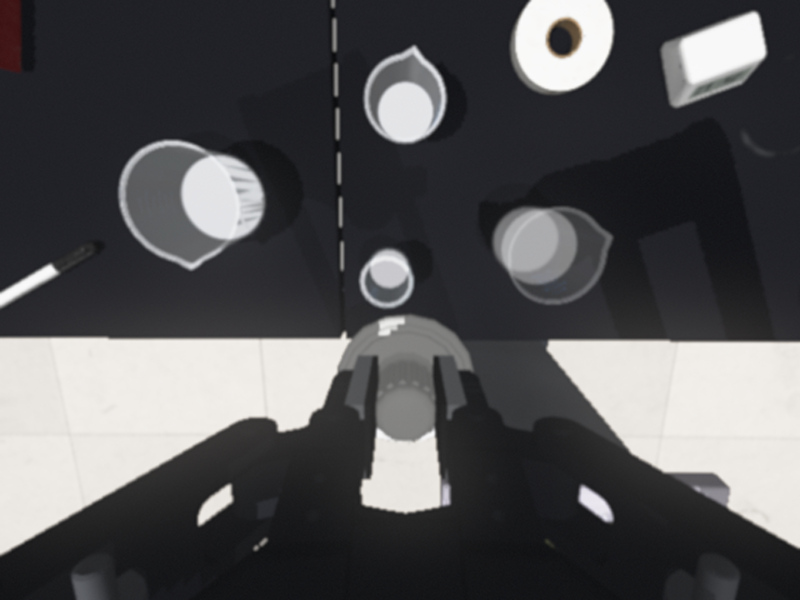

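The rims appear at (800-px scale) small (386,281), low (405,101), wide (180,201) and tall (553,255). The held cover is level in the jaws.

```bash
cat > fit.py <<'E'
from h import *
B=dict(small=(.060,.021,.0185),low=(.072,.0295,.026),tall=(.096,.0365,.0335),wide=(.086,.044,.0405))
def fit(c,im,n,x0,y0,rng=.008):
    z,ro,ri=B[n]; g=cv2.GaussianBlur(im.min(2).astype(np.float32),(0,0),.8)
    def samp(x,y,r):
        p=proj(c,circ(x,y,z,r)).astype(np.float32)
        return cv2.remap(g,p[None,:,0],p[None,:,1],1)[0]
    best=(-1e9,)
    for x in np.arange(x0-rng,x0+rng,.0005):
        for y in np.arange(y0-rng,y0+rng,.0005):
            d=np.minimum(samp(x,y,(ro+ri)/2),170)-samp(x,y,ro+.003)
            s=np.clip(d,-30,60).mean()
            if s>best[0]: best=(s,x,y)
    return best
E
python3 - <<'E'
from fit import *
im=np.load("w3.npy"); c=dict(np.load("c3.npz"))
big=cv2.resize(im[:,:,::-1],(1680,1260),interpolation=cv2.INTER_CUBIC)
for n,u,v in[("small",386.5,281),("low",405,101),("wide",180,201),("tall",553,255)]:
    P=onplane(c,(u*.7,v*.7),B[n][0]); b=fit(c,im,n,P[0],P[1]); print(n,P.round(4),np.round(b,4))
    p=proj(c,circ(b[1],b[2],B[n][0],B[n][1]))
    cv2.polylines(big,[np.int32(p*3+1)],True,(0,0,255),1)
cv2.imwrite("pics/ov.png",cv2.resize(big[60:660,220:1320],(800,436),interpolation=cv2.INTER_AREA))
E
```

```text
small [0.3954 0.2182 0.06  ] [47.7234  0.3959  0.2182]
low [0.5333 0.2033 0.072 ] [59.1286  0.5368  0.2033]
wide [0.4615 0.3702 0.086 ] [38.9708  0.4585  0.3697]
tall [0.4241 0.0923 0.096 ] [41.704   0.4231  0.0898]
```

View pics/ov.png

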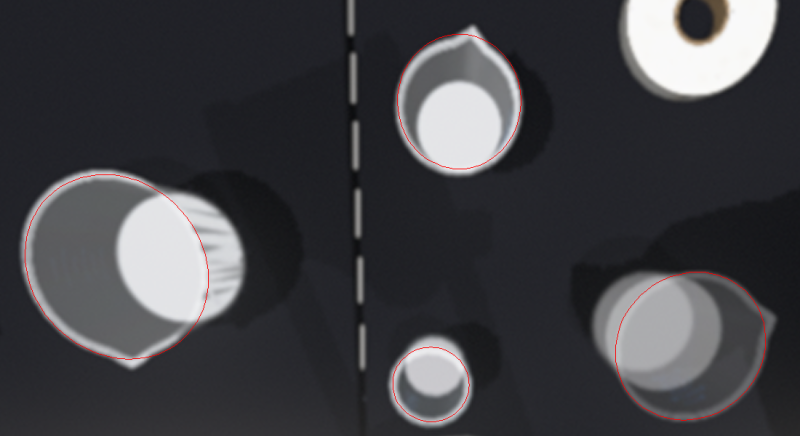

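To row units: 0.05 m is 0.8, 0.04 m is 0.64.

Request:
{"name": "step_hand", "arguments": {"moves": {"tx":[-0.12, -0.12, 0, 0, 0, 0], "ty":[-0.128, -0.128, 0, 0, 0, 0], "tz":[0.8, 0.8, 0.8, 0.64, 0.192, 0], "drx":[0, 0, 0, 0, 0, 0], "dry":[0, 0, 0, 0, 0, 0], "drz":[0, 0, 0, 0, 0, 0]}}}

```text
time_s: 5.55
ee_pos: [0.3981, 0.2155, 0.1051]
orientation: [180.0, 0.1, 0.0]
contact_force: [0.1, 0.9, 0.5]
opening: 0.0185
gripper_force: 39.2
```

```bash
python3 - <<'E'
from h import *
s=robot.read_state(); print(s["ee_pos"].round(4),s["orientation"])
im=optics.snapshot("wrist");c=optics.camera_info("wrist"); 
for b in [(.3960,.2183,.06,.021)]: print(proj(c,circ(*b,8)).round(0).tolist())
cv2.imwrite("pics/w4.png",cv2.resize(im[160:400,120:440,::-1],(800,600),interpolation=cv2.INTER_CUBIC))
E
```

```text
[0.3981 0.2155 0.1051] [1.79956262e+02 7.19457839e-02 3.72182411e-02]
[[280.0, 215.0], [254.0, 225.0], [244.0, 250.0], [255.0, 273.0], [280.0, 283.0], [306.0, 273.0], [317.0, 250.0], [306.0, 225.0]]
```

View pics/w4.png

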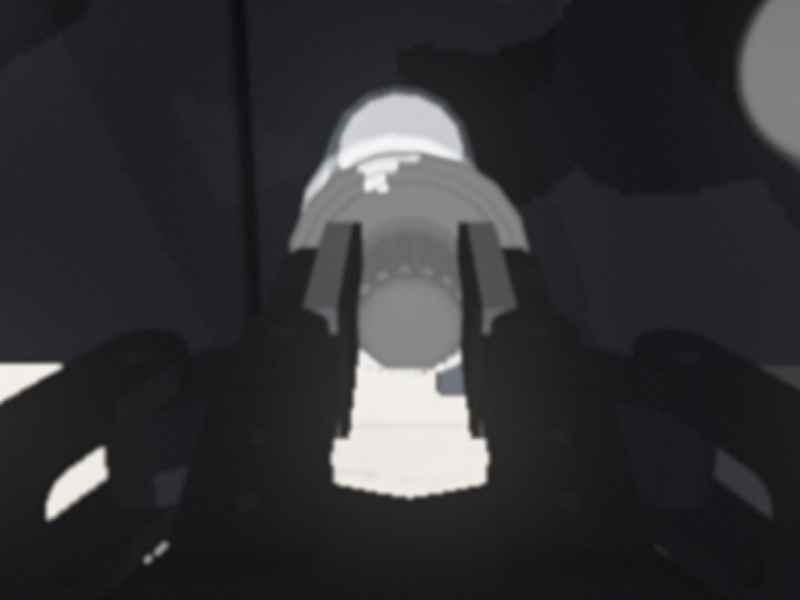

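The rim's far edge is at (280,215) in the original image, matching the prediction. The cover sits about 3 mm too far to -y, so I correct that and lower it.

To row units: 0.006 m is 0.096, -0.003 m is -0.048.

Request:
{"name": "step_hand", "arguments": {"moves": {"tx":[0, 0, 0, 0, 0], "ty":[-0.048, 0, 0, 0, 0], "tz":[0, 0.096, 0.096, 0.08, 0], "drx":[0, 0, 0, 0, 0], "dry":[0, 0, 0, 0, 0], "drz":[0, 0, 0, 0, 0]}}}

```text
time_s: 6.22
ee_pos: [0.3979, 0.2191, 0.0879]
orientation: [180.0, 0.0, 0.1]
contact_force: [0.0, 0.3, -0.3]
opening: 0.0183
gripper_force: 39.2
```

```bash
python3 - <<'E'
from h import *
s=robot.read_state(); print(s["contact_force"],s["torque"])
E
```

```text
[ 0.03259744  0.25782187 -0.31734548] [-0.00338922 -0.00332138  0.00647233]
```

To row units: 0.0015 m is 0.024.

Request:
{"name": "step_hand", "arguments": {"moves": {"tx":[0, 0], "ty":[0, 0], "tz":[0.024, 0], "drx":[0, 0], "dry":[0, 0], "drz":[0, 0]}}}

```text
time_s: 6.48
ee_pos: [0.3982, 0.2192, 0.0875]
orientation: [-180.0, -0.0, 0.1]
contact_force: [-1.0, -0.2, 6.9]
opening: 0.018
gripper_force: 40.0
```

Request:
{"name": "step_hand", "arguments": {"moves": {"tx":[0, 0, 0, 0, 0, 0], "ty":[0, 0, 0, 0, 0, 0], "tz":[0, 0, 0, -0.48, -0.8, 0], "drx":[0, 0, 0, 0, 0, 0], "dry":[0, 0, 0, 0, 0, 0], "drz":[0, 0, 0, 0, 0, 0]}, "finger_gap": 0.045}}

```text
time_s: 7.22
ee_pos: [0.4008, 0.2204, 0.1701]
orientation: [-179.8, -0.4, 0.1]
contact_force: [-0.2, 0.3, 0.7]
opening: 0.0449
gripper_force: 0.0
```

```bash
python3 - <<'E'
from h import *
s=robot.read_state(); print(s["ee_pos"].round(4),s["orientation"])
im=optics.snapshot("wrist");c=optics.camera_info("wrist"); 
print(proj(c,[[.3955,.2185,.0740],[.3955,.2185,.098]]))
cv2.imwrite("pics/w5.png",cv2.resize(im[100:340,120:440,::-1],(800,600),interpolation=cv2.INTER_CUBIC))
E
```

```text
[0.4008 0.2204 0.1701] [-1.79811536e+02 -4.33542406e-01  9.06446414e-02]
[[286.07133409 225.95505721]
 [286.30183545 237.27573799]]
```

View pics/w5.png

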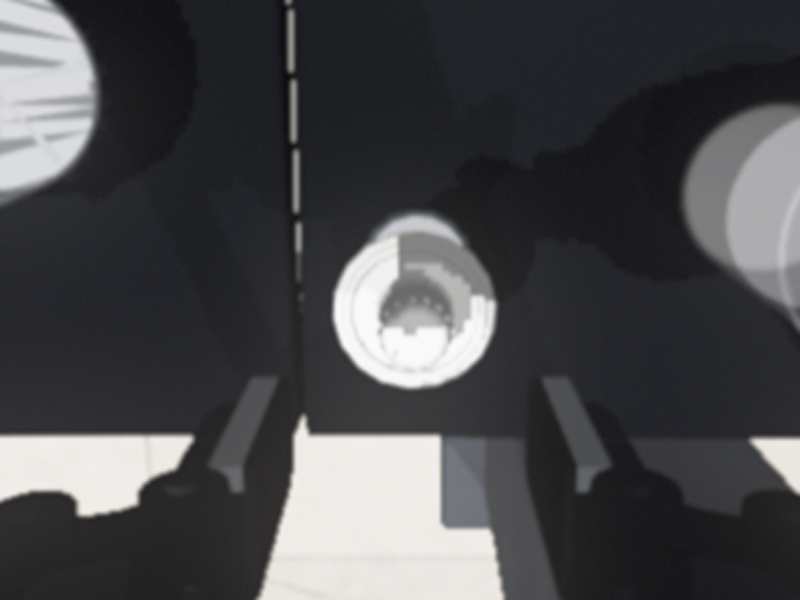

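cover_50 is seated: its flange centre is at (285.6,224.4) against the expected (286,226), and it looks level. Next is cover_66.

```bash
cat > cov.py <<'E'
from h import *
def cover(x,y,d,name=None,zf=.0135):
    s=robot.read_state(); c=optics.camera_info("wrist"); im=optics.snapshot("wrist")
    if name: cv2.imwrite(name,im[:,:,::-1])
    m=np.zeros(im.shape[:2],np.uint8); cv2.fillPoly(m,[np.int32(proj(c,circ(x,y,zf,d/2+.007)))],1)
    g=(im.min(2)>75).astype(np.uint8)*m; k,l,st,ce=cv2.connectedComponentsWithStats(g); i=1+st[1:,4].argmax()
    h=cv2.convexHull(cv2.findContours((l==i).astype(np.uint8),0,1)[0][0]); e=cv2.fitEllipse(h); P=onplane(c,e[0],zf)
    R=[np.linalg.norm(onplane(c,tuple(map(float,p[0])),zf)-P) for p in h]
    t=s["ee_pos"]; print("cover",P.round(4),"dia",2*np.mean(R),np.std(R),"tcp",t.round(4),s["orientation"].round(1),"tool dx,dy",(P[0]-t[0]).round(4),(t[1]-P[1]).round(4))
E
```

Request:
{"name": "step_hand", "arguments": {"moves": {"tx":[0.24, 0.24, 0.24, 0.24, 0.24, 0.24, 0.24, 0.24, 0, 0, 0], "ty":[0.8912, 0.8912, 0.8912, 0.8912, 0.8912, 0.8912, 0.8912, 0.8912, 0, 0, 0], "tz":[0, 0, 0, 0, 0, 0, 0, 0, 0.8, 0.8, 0], "drx":[0, 0, 0, 0, 0, 0, 0, 0, 0, 0, 0], "dry":[0, 0, 0, 0, 0, 0, 0, 0, 0, 0, 0], "drz":[0, 0, 0, 0, 0, 0, 0, 0, 0, 0, 0]}, "finger_gap": 0.05}}

```text
time_s: 8.65
ee_pos: [0.5142, -0.2242, 0.0618]
orientation: [-179.7, 0.6, 0.1]
contact_force: [0.3, -0.2, -0.4]
opening: 0.0501
gripper_force: 0.0
```

```bash
python3 -c "
from cov import *
cover(.523,-.226,.066)"
```

```text
cover [ 0.5257 -0.2257  0.0135] dia 0.08006044318412756 0.0018159461508825238 tcp [ 0.5142 -0.2242  0.0618] [-1.797e+02  6.000e-01  1.000e-01] tool dx,dy 0.0115 0.0016
```

```bash
sed -i 's/im.min(2)>75/im.min(2)>T/; s/zf=.0135):/zf=.0135,T=75):/' cov.py; python3 -c "
from cov import *
cover(.523,-.226,.066,'pics/w6.png',T=100)
cover(.523,-.226,.066,T=140)"
```

```text
cover [ 0.5214 -0.225   0.0135] dia 0.07328922991873545 0.002098749770948437 tcp [ 0.5164 -0.2251  0.0643] [-1.798e+02  4.000e-01  1.000e-01] tool dx,dy 0.005 -0.0001
cover [ 0.5235 -0.2256  0.0135] dia 0.06689210700742494 0.0011794012259448354 tcp [ 0.5183 -0.2259  0.0662] [-1.799e+02  1.000e-01  1.000e-01] tool dx,dy 0.0052 -0.0003
```

View pics/w6.png

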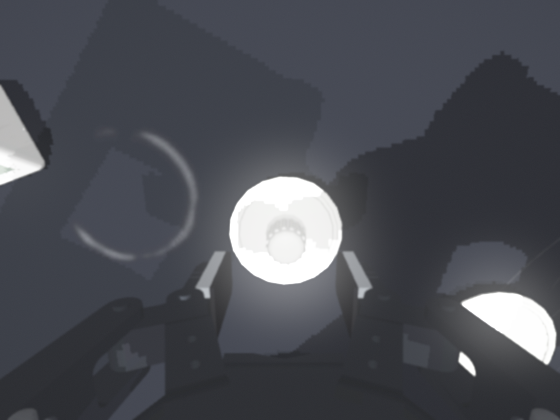

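Cover_66's flange is at about (286,230) and its knob at (286,246), between the jaws. I'll move in and grip.

To row units: 0.015 m is 0.24, 0.004 m is 0.064.

Request:
{"name": "step_hand", "arguments": {"moves": {"tx":[0.064, 0, 0, 0], "ty":[0, 0, 0, 0], "tz":[0.24, 0.208, 0, 0], "drx":[0, 0, 0, 0], "dry":[0, 0, 0, 0], "drz":[0, 0, 0, 0]}}}

```text
time_s: 9.3
ee_pos: [0.5227, -0.2261, 0.0388]
orientation: [-180.0, 0.0, 0.1]
contact_force: [0.4, -0.1, -0.3]
opening: 0.05
gripper_force: 0.0
```

Request:
{"name": "step_hand", "arguments": {"moves": {"tx":[0, 0, 0], "ty":[0, 0, 0], "tz":[0, 0, 0], "drx":[0, 0, 0], "dry":[0, 0, 0], "drz":[0, 0, 0]}, "finger_gap": 0.0, "grip_force": 40}}

```text
time_s: 9.68
ee_pos: [0.523, -0.2263, 0.0393]
orientation: [180.0, -0.0, 0.1]
contact_force: [0.0, 0.3, 4.0]
opening: 0.0179
gripper_force: 39.0
```

To row units: -0.06 m is -0.96, -0.054 m is -0.864.

```bash
python3 - <<'E'
from h import *
c=optics.camera_info("top")
for z in (0,.1,.2): print(z,onplane(c,(208,147.),z).round(3),onplane(c,(322,147.),z).round(3))
c=optics.camera_info("scene") # right bottom front corner of centrifuge and left bottom
print(onplane(c,(272*.7,318*.7),0),onplane(c,(386*.7,265*.7),0))
E
```

```text
0 [0.642 0.223 0.   ] [ 0.65  -0.104  0.   ]
0.1 [0.619 0.207 0.1  ] [ 0.626 -0.097  0.1  ]
0.2 [0.597 0.19  0.2  ] [ 0.603 -0.09   0.2  ]
[0.69546333 0.20758187 0.        ] [ 0.71108803 -0.16101794  0.        ]
```

Request:
{"name": "step_hand", "arguments": {"moves": {"tx":[0, 0, 0, 0.016, 0.016, 0.016, 0.016, 0.016, 0.016, 0.016, 0.016, 0], "ty":[0, 0, 0, -0.864, -0.864, -0.864, -0.864, -0.864, -0.864, -0.864, -0.864, 0], "tz":[-0.48, -0.96, -0.96, 0, 0, 0, 0, 0, 0, 0, 0, 0], "drx":[0, 0, 0, 0, 0, 0, 0, 0, 0, 0, 0, 0], "dry":[0, 0, 0, 0, 0, 0, 0, 0, 0, 0, 0, 0], "drz":[0, 0, 0, 0, 0, 0, 0, 0, 0, 0, 0, 0]}}}

```text
time_s: 11.18
ee_pos: [0.53, 0.2095, 0.1887]
orientation: [-179.9, -0.0, 0.4]
contact_force: [-0.3, -0.6, -0.6]
opening: 0.0183
gripper_force: 39.3
```

To row units: 0.03 m is 0.48, 0.025 m is 0.4.

Request:
{"name": "step_hand", "arguments": {"moves": {"tx":[0.048, 0, 0], "ty":[0.048, 0, 0], "tz":[0.48, 0.4, 0], "drx":[0, 0, 0], "dry":[0, 0, 0], "drz":[0, 0, 0]}}}

```text
time_s: 11.55
ee_pos: [0.5312, 0.2012, 0.1318]
orientation: [179.9, 0.3, 0.0]
contact_force: [0.3, -0.2, 0.2]
opening: 0.0183
gripper_force: 39.3
```

```bash
python3 - <<'E'
from h import *
im=optics.snapshot("wrist");s=robot.read_state(); c=optics.camera_info("wrist"); t=s["ee_pos"];print(t.round(4),s["orientation"])
big=cv2.resize(im[100:340,120:440,::-1],(800,600),interpolation=cv2.INTER_CUBIC)
for p,k in((circ(.536,.204,.072,.0295),(0,0,255)),(circ(t[0],t[1],t[2]-.0258,.033),(0,255,0))):
    cv2.polylines(big,[np.int32((proj(c,p)-[120,100])*2.5)],True,k,1)
cv2.imwrite("pics/w7.png",big)
E
```

```text
[0.5324 0.2017 0.1332] [1.79941093e+02 1.39057148e-01 3.63755746e-02]
```

View pics/w7.png

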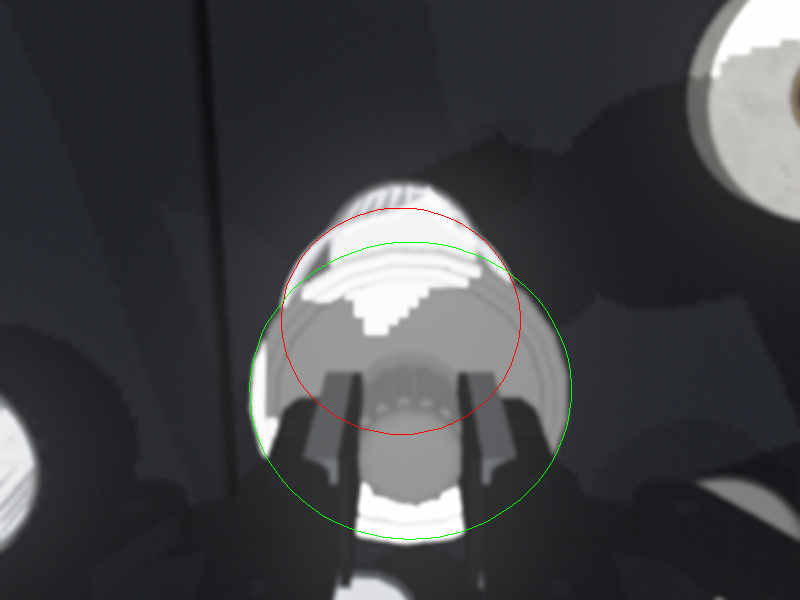

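The green outline matches the held flange and the red outline matches the visible rim edges at (283,290) and (510,275). Small correction, then lower.

To row units: 0.01 m is 0.16, 0.003 m is 0.048.

Request:
{"name": "step_hand", "arguments": {"moves": {"tx":[0.048, 0, 0, 0, 0, 0], "ty":[-0.024, 0, 0, 0, 0, 0], "tz":[0, 0.16, 0.16, 0.128, 0, 0], "drx":[0, 0, 0, 0, 0, 0], "dry":[0, 0, 0, 0, 0, 0], "drz":[0, 0, 0, 0, 0, 0]}}}

```text
time_s: 12.35
ee_pos: [0.5362, 0.2044, 0.1057]
orientation: [180.0, 0.0, 0.1]
contact_force: [-0.1, -0.3, -1.3]
opening: 0.0178
gripper_force: 39.3
```

To row units: 0.003 m is 0.048, 0.002 m is 0.032.

Request:
{"name": "step_hand", "arguments": {"moves": {"tx":[0, 0, 0], "ty":[0, 0, 0], "tz":[0.048, 0.032, 0], "drx":[0, 0, 0], "dry":[0, 0, 0], "drz":[0, 0, 0]}}}

```text
time_s: 12.72
ee_pos: [0.5364, 0.2044, 0.1016]
orientation: [-180.0, -0.1, 0.1]
contact_force: [-1.1, -0.4, 4.1]
opening: 0.0184
gripper_force: 39.8
```

Request:
{"name": "step_hand", "arguments": {"moves": {"tx":[0, 0, 0, -0.16, -0.48, 0], "ty":[0, 0, 0, 0, 0, 0], "tz":[0, 0, 0, -0.48, -0.8, 0], "drx":[0, 0, 0, 0, 0, 0], "dry":[0, 0, 0, 0, 0, 0], "drz":[0, 0, 0, 0, 0, 0]}, "finger_gap": 0.045}}

```text
time_s: 13.48
ee_pos: [0.4965, 0.2049, 0.1843]
orientation: [-179.9, -0.3, 0.1]
contact_force: [0.6, -0.0, 0.9]
opening: 0.0448
gripper_force: 0.0
```

```bash
python3 -c "
from cov import *
cover(.536,.204,.066,zf=.0755,T=110)"
```

```text
cover [0.537  0.2051 0.0755] dia 0.06608134828323214 0.001034349971716732 tcp [0.4965 0.2049 0.1843] [-1.799e+02 -3.000e-01  1.000e-01] tool dx,dy 0.0405 -0.0002
```

cover_66 is seated: contact came at the predicted height and the fit gives a 66 mm flange at rim level. Next is cover_80.

To row units: 0.06 m is 0.96, 0.0564 m is 0.9024.

Request:
{"name": "step_hand", "arguments": {"moves": {"tx":[-0.088, -0.088, -0.088, -0.088, -0.088, -0.088, -0.088, -0.088, -0.088, -0.088, 0, 0, 0, 0], "ty":[0.9024, 0.9024, 0.9024, 0.9024, 0.9024, 0.9024, 0.9024, 0.9024, 0.9024, 0.9024, 0, 0, 0, 0], "tz":[0, 0, 0, 0, 0, 0, 0, 0, 0, 0, 0.96, 0.88, 0, 0], "drx":[0, 0, 0, 0, 0, 0, 0, 0, 0, 0, 0, 0, 0, 0], "dry":[0, 0, 0, 0, 0, 0, 0, 0, 0, 0, 0, 0, 0, 0], "drz":[0, 0, 0, 0, 0, 0, 0, 0, 0, 0, 0, 0, 0, 0]}, "finger_gap": 0.05}}

```text
time_s: 15.28
ee_pos: [0.4426, -0.3604, 0.0662]
orientation: [180.0, -0.0, 0.1]
contact_force: [0.6, 0.6, 0.5]
opening: 0.0497
gripper_force: 0.0
```

```bash
python3 -c "
from cov import *
cover(.443,-.359,.080,T=140);cover(.443,-.359,.080,T=110)"
```

```text
cover [ 0.4454 -0.3591  0.0135] dia 0.07899483064487559 0.0016855026362766318 tcp [ 0.4426 -0.3604  0.0662] [ 1.8e+02 -0.0e+00  1.0e-01] tool dx,dy 0.0028 -0.0013
cover [ 0.4454 -0.3591  0.0135] dia 0.0793463754951858 0.0015951086052999174 tcp [ 0.4433 -0.3609  0.0673] [ 1.799e+02 -1.000e-01  1.000e-01] tool dx,dy 0.0021 -0.0018
```

To row units: 0.015 m is 0.24, 0.014 m is 0.224.

Request:
{"name": "step_hand", "arguments": {"moves": {"tx":[0.032, 0, 0, 0], "ty":[-0.024, 0, 0, 0], "tz":[0.24, 0.224, 0, 0], "drx":[0, 0, 0, 0], "dry":[0, 0, 0, 0], "drz":[0, 0, 0, 0]}}}

```text
time_s: 15.88
ee_pos: [0.4439, -0.3582, 0.0366]
orientation: [-180.0, 0.0, 0.1]
contact_force: [-0.4, -0.5, 0.3]
opening: 0.0497
gripper_force: 0.0
```

Request:
{"name": "step_hand", "arguments": {"moves": {"tx":[0, 0, 0], "ty":[0, 0, 0], "tz":[0, 0, 0], "drx":[0, 0, 0], "dry":[0, 0, 0], "drz":[0, 0, 0]}, "finger_gap": 0.0, "grip_force": 40}}

```text
time_s: 16.25
ee_pos: [0.4442, -0.3586, 0.0373]
orientation: [180.0, -0.0, 0.1]
contact_force: [-0.3, 0.9, 3.0]
opening: 0.0185
gripper_force: 39.1
```

Request:
{"name": "step_hand", "arguments": {"moves": {"tx":[0, 0, 0, -0.04, -0.04, -0.04, -0.04, -0.04, -0.04, -0.04, -0.04, 0, 0], "ty":[0, 0, 0, -0.9008, -0.9008, -0.9008, -0.9008, -0.9008, -0.9008, -0.9008, -0.9008, 0, 0], "tz":[-0.48, -0.96, -0.96, -0.096, -0.096, -0.096, -0.096, -0.096, -0.096, 0, 0, 0, 0], "drx":[0, 0, 0, 0, 0, 0, 0, 0, 0, 0, 0, 0, 0], "dry":[0, 0, 0, 0, 0, 0, 0, 0, 0, 0, 0, 0, 0], "drz":[0, 0, 0, 0, 0, 0, 0, 0, 0, 0, 0, 0, 0]}}}

```text
time_s: 17.88
ee_pos: [0.423, 0.092, 0.2227]
orientation: [180.0, 0.0, 0.2]
contact_force: [-0.7, -0.8, 0.1]
opening: 0.0181
gripper_force: 39.3
```

```bash
python3 - <<'E'
from h import *
im=optics.snapshot("wrist");s=robot.read_state(); c=optics.camera_info("wrist"); t=s["ee_pos"];print(t.round(4),s["orientation"])
big=cv2.resize(im[60:360,80:480,::-1],(800,600),interpolation=cv2.INTER_CUBIC)
for p,k in((circ(.4245,.0915,.096,.0365),(0,0,255)),(circ(t[0],t[1],t[2]-.0258,.040),(0,255,0))):
    cv2.polylines(big,[np.int32((proj(c,p)-[80,60])*2)],True,k,1)
cv2.imwrite("pics/w8.png",big)
E
```

```text
[0.4231 0.0913 0.2227] [1.79959320e+02 1.81394991e-02 7.72971101e-02]
```

View pics/w8.png

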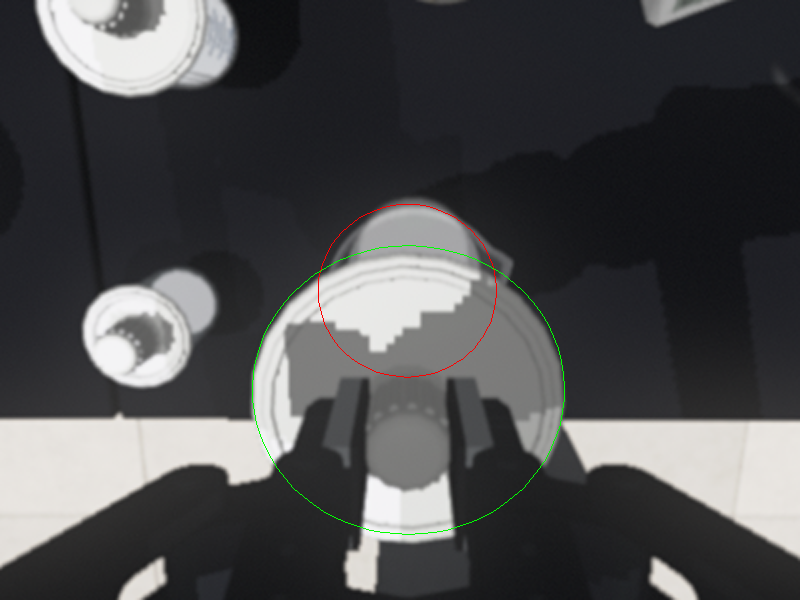

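The held flange sits about 2 mm towards -x of the tool. The rim's left edge is at (337,250) and the spout tip at (512,265), so the mouth centre is nearer y 0.090.

To row units: 0.04 m is 0.64, 0.01 m is 0.16.

Request:
{"name": "step_hand", "arguments": {"moves": {"tx":[0.04, 0, 0, 0, 0, 0, 0], "ty":[0.016, 0, 0, 0, 0, 0, 0], "tz":[0.48, 0.64, 0.16, 0.128, 0.096, 0, 0], "drx":[0, 0, 0, 0, 0, 0, 0], "dry":[0, 0, 0, 0, 0, 0, 0], "drz":[0, 0, 0, 0, 0, 0, 0]}}}

```text
time_s: 18.8
ee_pos: [0.4263, 0.0912, 0.1294]
orientation: [-180.0, -0.1, 0.1]
contact_force: [0.1, 0.8, -0.0]
opening: 0.0177
gripper_force: 39.3
```

To row units: 0.003 m is 0.048, -0.0005 m is -0.008.

Request:
{"name": "step_hand", "arguments": {"moves": {"tx":[-0.008, 0, 0], "ty":[0.008, 0, 0], "tz":[0.048, 0.048, 0], "drx":[0, 0, 0], "dry":[0, 0, 0], "drz":[0, 0, 0]}}}

```text
time_s: 19.18
ee_pos: [0.4253, 0.0906, 0.1227]
orientation: [-180.0, -0.0, 0.1]
contact_force: [-0.2, -0.1, -0.3]
opening: 0.0182
gripper_force: 39.3
```

Request:
{"name": "step_hand", "arguments": {"moves": {"tx":[0, 0], "ty":[0, 0], "tz":[0.016, 0], "drx":[0, 0], "dry":[0, 0], "drz":[0, 0]}}}

```text
time_s: 19.42
ee_pos: [0.4255, 0.0906, 0.1224]
orientation: [-180.0, -0.0, 0.1]
contact_force: [-1.8, 0.3, 7.7]
opening: 0.0185
gripper_force: 40.0
```

Contact came at the expected height, so I release and check.

To row units: -0.06 m is -0.96, -0.03 m is -0.48.

Request:
{"name": "step_hand", "arguments": {"moves": {"tx":[0, 0, 0, 0, -0.32, 0, 0], "ty":[0, 0, 0, 0, 0, 0, 0], "tz":[0, 0, 0, -0.48, -0.96, 0, 0], "drx":[0, 0, 0, 0, 0, 0, 0], "dry":[0, 0, 0, 0, 0, 0, 0], "drz":[0, 0, 0, 0, 0, 0, 0]}, "finger_gap": 0.045}}

```text
time_s: 20.3
ee_pos: [0.4054, 0.0905, 0.211]
orientation: [-180.0, -0.0, 0.1]
contact_force: [0.4, -0.7, 0.8]
opening: 0.0448
gripper_force: 0.0
```

```bash
python3 -c "
from cov import *
cover(.4245,.090,.080,zf=.0995,T=110);cover(.4245,.090,.080,zf=.0995,T=140)"
```

```text
cover [0.4261 0.0911 0.0995] dia 0.07983967568261398 0.0013175376371646415 tcp [0.4054 0.0905 0.211 ] [-1.8e+02 -0.0e+00  1.0e-01] tool dx,dy 0.0208 -0.0007
cover [0.4261 0.0912 0.0995] dia 0.07927016589027834 0.0013025007840973856 tcp [0.4049 0.0904 0.2103] [1.8e+02 1.0e-01 1.0e-01] tool dx,dy 0.0212 -0.0008
```

To row units: 0.06 m is 0.96, 0.053 m is 0.848.

Request:
{"name": "step_hand", "arguments": {"moves": {"tx":[0.128, 0.128, 0.128, -0.256, -0.256, -0.256, 0, 0, 0, 0], "ty":[0.848, 0.848, 0.848, 0.848, 0.848, 0.848, 0, 0, 0, 0], "tz":[0, 0, 0, 0, 0, 0.4, 0.96, 0.96, 0, 0], "drx":[0, 0, 0, 0, 0, 0, 0, 0, 0, 0], "dry":[0, 0, 0, 0, 0, 0, 0, 0, 0, 0], "drz":[0, 0, 0, 0, 0, 0, 0, 0, 0, 0]}, "finger_gap": 0.05}}

```text
time_s: 21.65
ee_pos: [0.3824, -0.2276, 0.0664]
orientation: [-180.0, 0.0, 0.1]
contact_force: [0.6, -0.2, 0.3]
opening: 0.0495
gripper_force: 0.0
```

```bash
python3 -c "
from cov import *
cover(.381,-.228,.096,T=140);cover(.381,-.228,.096,T=110)"
```

```text
cover [ 0.3829 -0.2273  0.0135] dia 0.09455066133655153 0.0023400733032782504 tcp [ 0.3824 -0.2276  0.0664] [-1.8e+02  0.0e+00  1.0e-01] tool dx,dy 0.0006 -0.0003
cover [ 0.3806 -0.2275  0.0135] dia 0.09800003399810349 0.0030808612981148733 tcp [ 0.3833 -0.2282  0.0675] [ 1.799e+02 -1.000e-01  1.000e-01] tool dx,dy -0.0027 -0.0007
```

Careful with the scale: shifts go in shares of 62.5 mm and turns go in shares of 90 degrees. That gives: 0.015 m is 0.24, 0.014 m is 0.224.

Request:
{"name": "step_hand", "arguments": {"moves": {"tx":[-0.024, 0, 0, 0], "ty":[-0.008, 0, 0, 0], "tz":[0.24, 0.224, 0, 0], "drx":[0, 0, 0, 0], "dry":[0, 0, 0, 0], "drz":[0, 0, 0, 0]}}}

```text
time_s: 22.25
ee_pos: [0.3816, -0.2276, 0.0387]
orientation: [179.9, -0.2, 0.1]
contact_force: [0.2, 0.1, 0.7]
opening: 0.0502
gripper_force: 0.0
```

Request:
{"name": "step_hand", "arguments": {"moves": {"tx":[0, 0, 0], "ty":[0, 0, 0], "tz":[0, 0, 0], "drx":[0, 0, 0], "dry":[0, 0, 0], "drz":[0, 0, 0]}, "finger_gap": 0.0, "grip_force": 40}}

```text
time_s: 22.62
ee_pos: [0.381, -0.2273, 0.038]
orientation: [180.0, -0.1, 0.1]
contact_force: [-1.0, 0.7, 8.0]
opening: 0.0184
gripper_force: 38.8
```

Request:
{"name": "step_hand", "arguments": {"moves": {"tx":[0, 0, 0, 0.1168, 0.1168, 0.1168, 0.1168, 0.1168, 0.1168, 0.1168, 0.1168, 0.1168, 0.1168, 0.1168, 0, 0], "ty":[0, 0, 0, -0.872, -0.872, -0.872, -0.872, -0.872, -0.872, -0.872, -0.872, -0.872, -0.872, -0.872, 0, 0], "tz":[-0.48, -0.96, -0.96, -0.096, -0.096, -0.096, 0, 0, 0, 0, 0, 0, 0, 0, 0, 0], "drx":[0, 0, 0, 0, 0, 0, 0, 0, 0, 0, 0, 0, 0, 0, 0, 0], "dry":[0, 0, 0, 0, 0, 0, 0, 0, 0, 0, 0, 0, 0, 0, 0, 0], "drz":[0, 0, 0, 0, 0, 0, 0, 0, 0, 0, 0, 0, 0, 0, 0, 0]}}}

```text
time_s: 24.62
ee_pos: [0.4591, 0.3721, 0.2045]
orientation: [179.9, 0.1, 0.1]
contact_force: [-0.6, -1.1, -0.3]
opening: 0.0182
gripper_force: 39.5
```

```bash
python3 - <<'E'
from h import *
im=optics.snapshot("wrist");s=robot.read_state(); c=optics.camera_info("wrist"); t=s["ee_pos"];print(t.round(4),s["orientation"])
big=cv2.resize(im[60:360,80:480,::-1],(800,600),interpolation=cv2.INTER_CUBIC)
for p,k in((circ(.4615,.3710,.086,.044),(0,0,255)),(circ(t[0],t[1],t[2]-.0258,.048),(0,255,0))):
    cv2.polylines(big,[np.int32((proj(c,p)-[80,60])*2)],True,k,1)
cv2.imwrite("pics/w9.png",big)
E
```

```text
[0.4592 0.3715 0.2046] [1.79911741e+02 8.07236078e-02 8.01712662e-02]
```

View pics/w9.png

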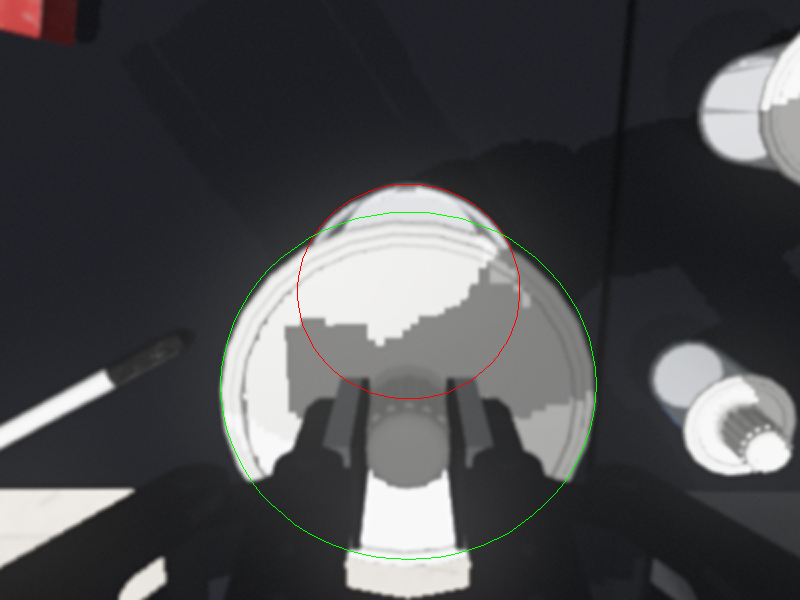

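The red outline matches the rim arc (top at (408,183)), and the held flange is about 1 mm towards -x. Correct and lower.

To row units: 0.03 m is 0.48, 0.003 m is 0.048.

Request:
{"name": "step_hand", "arguments": {"moves": {"tx":[0.048, 0, 0, 0, 0, 0, 0], "ty":[0, 0, 0, 0, 0, 0, 0], "tz":[0.48, 0.48, 0.16, 0.128, 0.096, 0, 0], "drx":[0, 0, 0, 0, 0, 0, 0], "dry":[0, 0, 0, 0, 0, 0, 0], "drz":[0, 0, 0, 0, 0, 0, 0]}}}

```text
time_s: 25.55
ee_pos: [0.4632, 0.3729, 0.1217]
orientation: [-180.0, -0.1, 0.1]
contact_force: [-0.2, 0.2, -1.0]
opening: 0.0185
gripper_force: 39.5
```

Request:
{"name": "step_hand", "arguments": {"moves": {"tx":[0, 0, 0], "ty":[0, 0, 0], "tz":[0.048, 0.032, 0], "drx":[0, 0, 0], "dry":[0, 0, 0], "drz":[0, 0, 0]}}}

```text
time_s: 25.92
ee_pos: [0.4627, 0.3725, 0.1159]
orientation: [180.0, 0.0, 0.1]
contact_force: [-0.3, -0.3, -0.4]
opening: 0.0183
gripper_force: 39.5
```

Request:
{"name": "step_hand", "arguments": {"moves": {"tx":[0, 0, 0], "ty":[0.016, 0, 0], "tz":[0.024, 0.016, 0], "drx":[0, 0, 0], "dry":[0, 0, 0], "drz":[0, 0, 0]}}}

```text
time_s: 26.3
ee_pos: [0.4629, 0.3716, 0.1136]
orientation: [180.0, 0.0, 0.1]
contact_force: [-0.4, 0.3, -1.3]
opening: 0.0184
gripper_force: 39.5
```

To row units: 0.0015 m is 0.024.

Request:
{"name": "step_hand", "arguments": {"moves": {"tx":[0, 0, 0], "ty":[0, 0, 0], "tz":[0.024, 0, 0], "drx":[0, 0, 0], "dry":[0, 0, 0], "drz":[0, 0, 0]}}}

```text
time_s: 26.68
ee_pos: [0.463, 0.3717, 0.1133]
orientation: [-180.0, -0.0, 0.1]
contact_force: [-2.0, -1.3, 6.7]
opening: 0.0185
gripper_force: 40.3
```

Request:
{"name": "step_hand", "arguments": {"moves": {"tx":[0, 0, 0, 0, -0.32, -0.32, 0, 0, 0, 0], "ty":[0, 0, 0, 0, 0, 0.8, 0.8, 0.8, 0, 0], "tz":[0, 0, 0, -0.48, -0.96, -0.64, -0.64, 0, 0, 0], "drx":[0, 0, 0, 0, 0, 0, 0, 0, 0, 0], "dry":[0, 0, 0, 0, 0, 0, 0, 0, 0, 0], "drz":[0, 0, 0, 0, 0, 0, 0, 0, 0, 0]}, "finger_gap": 0.045}}

```text
time_s: 27.92
ee_pos: [0.4248, 0.2264, 0.2776]
orientation: [-180.0, 0.0, 0.0]
contact_force: [-0.4, 0.8, -0.3]
opening: 0.0447
gripper_force: 0.0
```

```bash
python3 - <<'E'
from cov import *
for n,x,y,d,z in(("w",.462,.371,.096,.0895),("t",.425,.0905,.08,.0995),("s",.397,.219,.05,.0635),("l",.5365,.2045,.066,.0755)):
    cover(x,y,d,zf=z,T=110)
cv2.imwrite("pics/end.png",cv2.resize(optics.snapshot("wrist")[:,:,::-1],(800,600),interpolation=cv2.INTER_CUBIC))
E
```

```text
cover [0.464  0.3683 0.0895] dia 0.09998524367952945 0.0022735396953668047 tcp [0.4248 0.2264 0.2776] [-180.    0.    0.] tool dx,dy 0.0392 -0.1419
cover [0.4268 0.0949 0.0995] dia 0.08253331179285552 0.002103506132177113 tcp [0.4248 0.2268 0.2774] [-1.8e+02  0.0e+00  1.0e-01] tool dx,dy 0.0019 0.132
cover [0.3971 0.22   0.0635] dia 0.05231723930037057 0.0015038824390296672 tcp [0.4248 0.2271 0.2773] [-1.8e+02  0.0e+00  1.0e-01] tool dx,dy -0.0277 0.0071
cover [0.5361 0.2049 0.0755] dia 0.0664171993496649 0.0007825309392366876 tcp [0.4248 0.2272 0.2772] [-180.     0.     0.2] tool dx,dy 0.1114 0.0223
```

View pics/end.png

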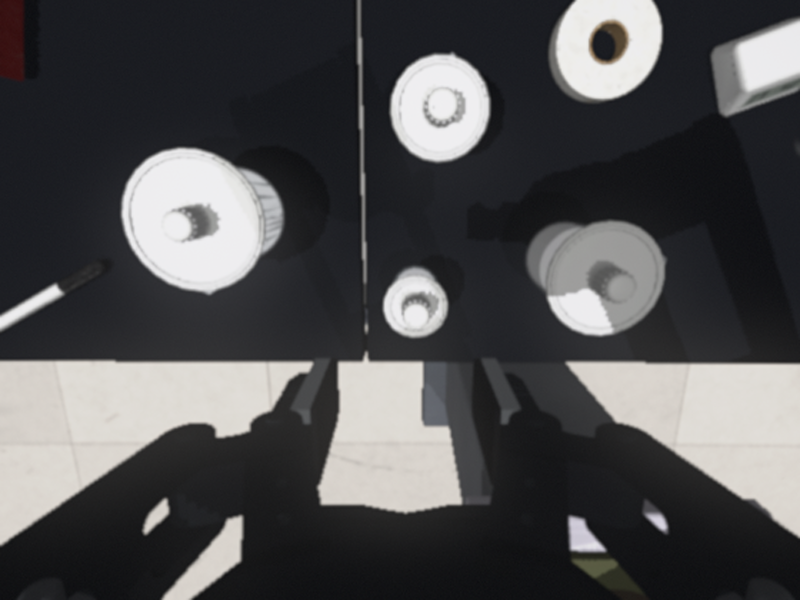

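All four covers are on: wide at (195,220), low at (440,107), small at (415,305), tall at (606,277). The spout tips only just show past the flanges. I'll check for tilt with the knob tops, then hand in.

```bash
python3 - <<'E'
from h import *
c=optics.camera_info("wrist")
for n,x,y,r,kx,ky in(("w",.462,.371,.086,178,226),("t",.4255,.0905,.096,621,286),("s",.397,.219,.06,416,315),("l",.5365,.2045,.072,442,104)):
    print(n,(onplane(c,(kx*.7,ky*.7),r+.028)[:2]-[x,y]).round(4))
E
```

```text
w [-0.0007 -0.0011]
t [0.0001 0.0014]
s [-0.0019  0.0004]
l [-0.0019  0.0005]
```

The knob tops are within 2 mm of the upright, seated position, so I hand in.

```bash
python3 -c "
from workcell import robot, optics, hand_in
print(hand_in())"
```

```text
the job is handed in; nothing more can be done
None
```

All four beakers have their own covers seated on the rims, the gripper has let go of everything, the timer and tape were not touched, and the job was handed in at about 28 s.

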